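# Tip the castings out of the jeweller's tilt tray

### The job

Take the wooden paddle at the free edge of the hinged tilt tray and lift it until all four castings have slid out into the steel catch pan, then lower the tray gently until it is fully down again and let go. Do not let the tray drop or press it down hard, do not drag its stand along the bench, and leave the pan and the other bench things where they are.

Things in the scene. Friction and masses are not known exactly. Their poses are not given: they have to be found in the camera images.
- stand: Dark steel stand of the tilt tray, loose on the bench, 2.4 kg; pulled sideways with about 10 N it slides. Base 170 (x) x 200 (y) x 12 mm, covering y -110 to +90 mm; cheeks 116 mm high at its +y end carry the hinge, which runs along x at y = +90, 100 mm above the bench. Handle on the -y side, catch pan on the +y side. Origin: on the bench below the tray; z up.
- tray (a joint): Tilt of the aluminium tray (rad): 0 = level, fully down on its stop; grows as the handle edge is lifted; upper stop 1.2. Let go, it falls shut by its own weight (about 0.45 kg; light hinge friction). The castings begin to slide somewhere between 0.35 and 0.8; hidden friction decides.
- tray_hinge (a point): On the hinge axis, mid-width, level with the tray's floor surface. Axes are the tray's and tilt with it: x along the hinge, y from handle to spout, z normal to the floor. Tray 138 mm wide; floor 4 mm thick, from y = -170 mm (handle end) to the open spout at y = +50; side walls 20 mm high, handle-end wall 10 mm.
- tray_handle (a point): Grasp point in the wooden paddle: a flat board 44 mm wide (along the hinge), 8 thick, 60 long, leaning outwards 40 degrees from vertical when the tray is level: root to upper end is (0, -0.643, 0.766) in the tray's axes. The point is mid-thickness, 18 mm below the upper end, at (0, -222, 30) mm from tray_hinge in those axes; 130 mm above the bench. Axes as tray_hinge.
- table: The dark wooden bench top the stand rests on, top at height 0, 35 mm thick. Fixed.
- pan: Open steel catch pan on the bench under the spout, 200 (x) x 170 (y) x 40 mm high, walls and floor 4 mm, 0.7 kg, loose. Origin: centre of its underside.
- disc: Steel disc blank, 28 mm across, 6 mm thick, about 30 g. Origin: centre of its underside. The four castings start lying flat in the tray in any order.
- ring_blank: Steel ring blank, 28 mm outside, 18 mm inside, 8 mm high, about 22 g. Origin: centre of its underside.
- ingot: Small steel bar, 42 x 16 x 9 mm, about 55 g. Origin: centre of its underside.
- plate: Small flat steel plate, 30 x 24 x 5 mm, about 32 g. Origin: centre of its underside.
- jar: Amber glass jar with a steel lid, 52 mm across, 65 mm high, standing beside the tray. Leave it. Origin: centre of its underside.
- bench_block: Polished square steel bench block, 64 x 64 x 22 mm. Leave it. Origin: centre of its underside.
- bench_brush: Bench brush lying on the bench on the handle side of the tray. Leave it. Origin: its underside.
Not all that is in view belongs to the job. Leave any red or turquoise look-alike of the ingot alone.

How it is judged (in metres and radians):
On the way:
1. with the tray still tipped up (more than 0.2 rad) all four castings have slid into the pan (value of joint tray above 0.2 rad and x of disc in the frame of pan between -0.098 and 0.098 m and y of disc in the frame of pan between -0.083 and 0.083 m and z of each of disc, ring_blank, ingot, plate in the frame of pan below 0.045 m and x of ring_blank in the frame of pan between -0.098 and 0.098 m and y of ring_blank in the frame of pan between -0.083 and 0.083 m and x of ingot in the frame of pan between -0.098 and 0.098 m and y of ingot in the frame of pan between -0.083 and 0.083 m and x of plate in the frame of pan between -0.098 and 0.098 m and y of plate in the frame of pan between -0.083 and 0.083 m), for 0.2 s.
At the end, for the whole second after the job is handed in: The tray is fully down (within 0.03 rad), all four castings lie at rest inside the pan (their origins within its walls and less than 45 mm above its underside) (value of joint tray below 0.03 rad and x of disc in the frame of pan between -0.098 and 0.098 m and y of disc in the frame of pan between -0.083 and 0.083 m and z of each of disc, ring_blank, ingot, plate in the frame of pan below 0.045 m and x of ring_blank in the frame of pan between -0.098 and 0.098 m and y of ring_blank in the frame of pan between -0.083 and 0.083 m and x of ingot in the frame of pan between -0.098 and 0.098 m and y of ingot in the frame of pan between -0.083 and 0.083 m and x of plate in the frame of pan between -0.098 and 0.098 m and y of plate in the frame of pan between -0.083 and 0.083 m and linear speed of each of disc, ring_blank, ingot, plate below 0.03 m/s); the robot touches nothing.
It fails at once if the tray was let fall (closing faster than 1.5 rad/s) (velocity of joint tray below -1.5 rad/s).
It fails at once if the stand was dragged or lifted by more than 15 mm (distance of stand from where it was at the start of the episode above 0.015 m).
It fails at once if the tray was pressed or knocked hard onto its stand (stand bearing on the bench with over 65 N; at rest about 28 N) (contact force between stand and table above 65 N).
It fails at once if the pan was pushed by more than 20 mm (distance of pan from where it was at the start of the episode above 0.02 m).
It fails at once if the jar, bench block or brush was moved by more than 20 mm (distance of any of jar, bench_block, bench_brush from where it was at the start of the episode above 0.02 m).
It also fails if it takes over 45 s, if anything falls off the work surface, if the arm or the gripper's body presses on something with over 40 N, if the wrist force passes 120 N, or if a joint passes its speed limit or range.

### The arm

A 6-joint arm with a two-finger parallel gripper is mounted at the origin on the work surface. World frame = base frame: x ahead of the robot, y to its left, z up, the work surface at z = 0. Lengths are in m, angles in degrees, forces in N, time in s.
With the tool pointing down it reaches from about 0.4 to 0.825 m from the base axis. Payload 7 kg.
Tool frame: the origin (TCP) lies between the finger pads; the fingertips stand 19 mm ahead of it and the grasp point (between the pads) is the TCP; z points along the fingers, y is the line along which they close (so a half turn about z gives the same grasp; the last joint's range is limited). The gripper opens to 88 mm and grips with 3 to 60 N. Pads are 19 mm wide; open, the fingers measure 130 mm over their backs; the gripper's body (78 mm by 193 mm) begins 47 mm behind the grasp point.
Start: joints at [16.507, 20.546, 0.682, 0, -70.136, -16.507], TCP at [0.675, -0, 0.246] pointing down, gripper open.
Joint ranges: [-176.03, 176.03], [-82.01, 121.73], [-58.28, 71.71], [-173.87, 95.51], [-174.79, -0.11], [-173.66, 173.66]. Speed limits (degrees/s): [136.94, 136.94, 172.46, 180, 180, 180].

### API

Orientations are given as [roll, pitch, yaw] about the fixed x, y, z axes, in that order (R = Rz(yaw) Ry(pitch) Rx(roll)).
In Python, from plant import r gives the robot as it stands. The module is installed in compiled form; this text tells all that it offers.
- The arm moves only by the shell command python3 -m pendant 'ROWS' [OPENING] [FORCE]. ROWS is JSON, a list of rows, each a list of 6 numbers: the shift along the tool's x, y, z in mm, then the turn, a rotation vector about the tool's x, y, z in rad. In form: [[tx, ty, tz, wx, wy, wz], ...]. A call has 1 to 20 rows; each row is the pose to reach, as a shift and turn from the pose commanded when the call began, along the tool's axes at that moment; what a row does not reach only later rows make up. A row lasts 1/8 s, in which the tool goes at most 62.5 mm and 10.7 degrees, less where a joint would pass 70% of its speed; a pose out of reach is approached as far as the arm can. A call with a gripper value outside its range is refused whole. OPENING is the finger opening in mm, from 0 to 87.6, set as the call begins (- or left out, the last holds). The fingers move at their own pace and stop on an object; FORCE is the grip in N (left out, the last holds). Time passes only in rows, so rows that repeat a pose let the fingers close. It gives the time, the measured TCP pose, the force, the opening and the grip force at its end, in the units of the state.
- r.get_state(): the state, without advancing time (a new reading comes with each control period).
- r.capture(name): name is "scene" or "side" or "wrist"; returns the picture (480x640x3 uint8, red, green, blue); there is no depth.
- r.camera_params(name): a dict with "mtx" (3x3 intrinsics, pixels), "distortion" ([k1, k2, p1, p2, k3] as OpenCV has them; the pictures are not rectified), "rvec" (rotation vector, rad) and "tvec" (3), from world to camera coordinates, as OpenCV has them; the wrist camera has in their place "mount" (4x4, takes a point from camera to tool coordinates, whose origin is the TCP and whose axes are the flange's). Camera axes: x right, y down, z forward; pixel columns grow to the right and rows downward; lengths in m; the calibration is good to about 2 mm. A picture is of the moment at which its call begins: read the wrist's pose just before it. camera_params takes no time and is no camera call.
- r.close_job(): hands the job in; it is judged then, once.
The state is a dict: "time_s": time; "joints": joint angles; "qd": joint speeds; "joint_torque": joint torques, N m; "tcp_pos": TCP position; "eef_rot": TCP orientation; "contact_force": force on the tool from outside, world axes, zero at the start; "moment": the same for the moment, N m; "gripper_width": finger opening in m; "gripper_force": force on a finger pad.
Only numpy, scipy, OpenCV 4.12 (cv2) and the standard library are available. Lean on these libraries where they do the work, as an engineer would, in place of code of your own. Each camera call takes 0.05 s, during which the arm holds its last target. There are 200 camera calls.

## Working session

There is one attempt and no reset: what is moved stays moved. The work goes in short steps, Python scripts to look and compute and a shell command to move; the robot and the scene stay as the last step left them, time stands still between calls to the robot, and variables do not carry over. Pictures are saved under pics/ and viewed, at most 10 in all, crops included, and the job is handed in when it is done.

```bash
mkdir -p pics
python3 - <<'E'
from plant import r
import cv2
s=r.get_state();print(s)
for n in("scene","side"):
    cv2.imwrite(f"pics/{n}0.png",r.capture(n)[:,:,::-1])
    print(n,r.camera_params(n))
print(r.camera_params("wrist"))
E
```

```text
{'time_s': 0.0, 'joints': array([ 1.65052120e+01,  2.05903656e+01,  6.34922622e-01, -1.99596793e-02,
       -7.01355817e+01, -1.65059454e+01]), 'qd': array([-0.01891024,  0.03952259,  0.08945129,  0.02076032, -0.06239643,
       -0.01094539]), 'joint_torque': array([-8.00930356e-04, -5.82726967e+01,  2.93058443e+01,  6.99745238e+00,
        6.93249181e-03, -2.06530804e-04]), 'tcp_pos': array([ 6.74552335e-01, -4.20380873e-05,  2.44643962e-01]), 'eef_rot': array([ 1.79907395e+02, -7.87365085e-03, -9.00075241e+01]), 'contact_force': array([-0.40174892,  0.08008522,  0.36542118]), 'moment': array([-0.06103884,  0.02160721,  0.00495217]), 'gripper_force': 0.0, 'gripper_width': 0.08756267954839203}
scene {'mtx': array([[450.31210223,   0.        , 321.15608477],
       [  0.        , 450.31210223, 242.57921525],
       [  0.        ,   0.        ,   1.        ]]), 'distortion': array([-0.00799579,  0.        ,  0.        ,  0.        ,  0.        ]), 'rvec': array([ 1.01231448,  2.25812984, -1.23219752]), 'tvec': array([ 0.48275701, -0.12566136,  1.28441489])}
side {'mtx': array([[565.265
[... 233 characters left out ...]
ray([ 0.6886913 , -2.42188866,  1.33136766]), 'tvec': array([0.43444142, 0.30682316, 0.69094619])}
{'mtx': array([[355.18709368,   0.        , 325.39966293],
       [  0.        , 355.18709368, 235.88330538],
       [  0.        ,   0.        ,   1.        ]]), 'distortion': array([-0.02079454,  0.        ,  0.        ,  0.        ,  0.        ]), 'mount': array([[ 1.00620945e-03, -9.68784063e-01, -2.47904066e-01,
         6.47583650e-02],
       [ 9.99999457e-01,  1.04223335e-03, -1.40786611e-05,
        -1.10978505e-03],
       [ 2.72013069e-04, -2.47903917e-01,  9.68784586e-01,
        -1.38535640e-01],
       [ 0.00000000e+00,  0.00000000e+00,  0.00000000e+00,
         1.00000000e+00]])}
```

View pics/scene0.png

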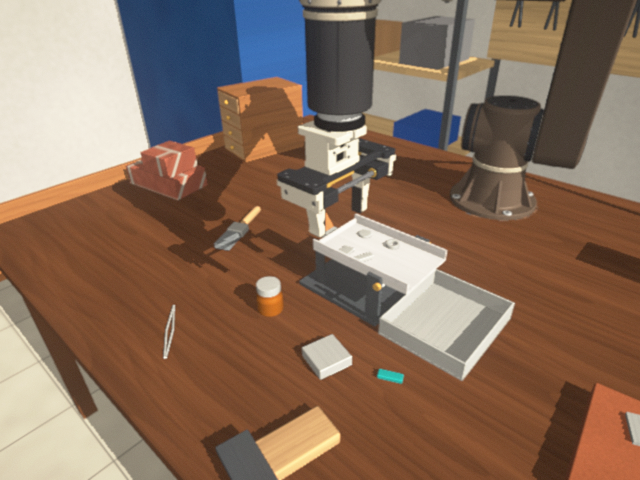

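View pics/side0.png

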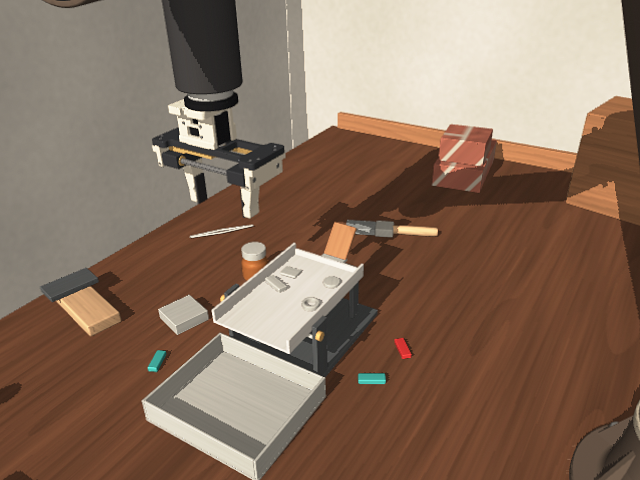

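The scene view shows the tray at about (375,250) and the pan at (447,320). In the side view the orange wooden paddle is at (339,240), the brush lies behind it at (390,230), and the jar is at (254,262). The paddle on the tray's high edge is the only candidate. The brush handle at (415,231) and the mallet head at (90,308) are other wooden things, and neither is attached to the tray. I'll confirm this in an enlarged crop.

Run:
```python
import cv2,numpy as np
a=cv2.imread("pics/side0.png")[205:405,200:400]
cv2.imwrite("pics/c1.png",cv2.resize(a,None,fx=3,fy=3,interpolation=cv2.INTER_CUBIC))
b=cv2.imread("pics/scene0.png")[200:350,290:490]
cv2.imwrite("pics/c2.png",cv2.resize(b,None,fx=4,fy=4,interpolation=cv2.INTER_CUBIC))
```

```text
(no output)
```

View pics/c1.png

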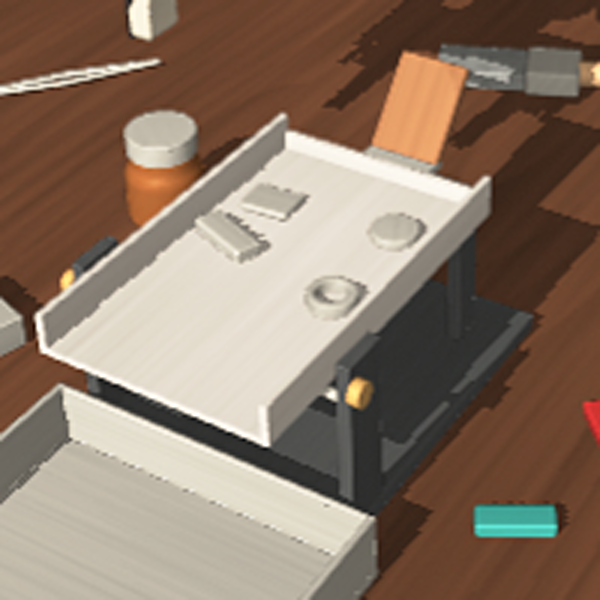

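View pics/c2.png

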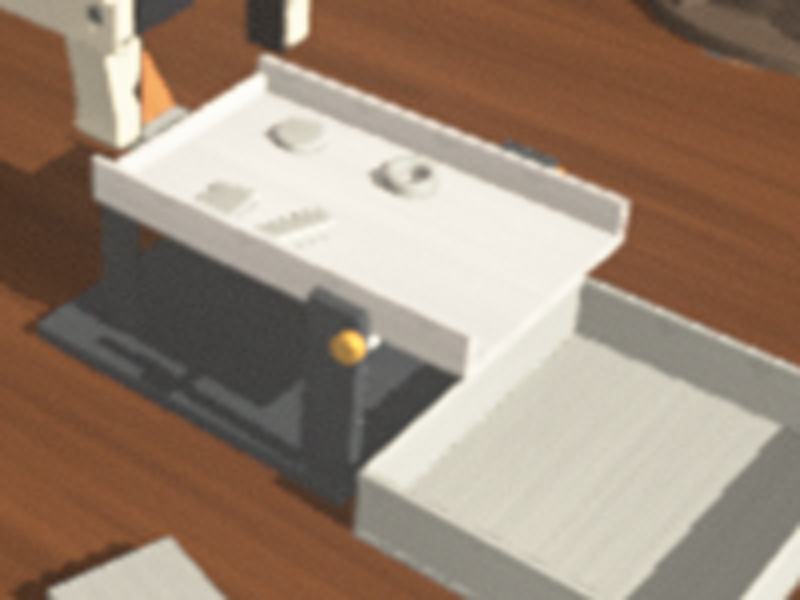

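Both crops confirm it: the paddle is fixed to the tray's end wall, with its upper corners at side pixels (334,223) and (356,228). The tray's wall-top corners are clear in both views, so I'll fit x, y and yaw to them.

```bash
cat > h.py <<'E'
from plant import r
import cv2,numpy as np
from scipy.optimize import least_squares
from scipy.spatial.transform import Rotation as R
def proj(n,P):
    c=r.camera_params(n);return cv2.projectPoints(np.array(P,float),c["rvec"],c["tvec"],c["mtx"],c["distortion"])[0][:,0]
E
python3 - <<'E'
from h import *
A,B,C,D=(69,-170,20),(-69,-170,20),(-69,50,20),(69,50,20)
t1,t2=(22,-233.6,43.8),(-22,-233.6,43.8)
T1=np.array([A,B,C,D,t1,t2])/1e3; U1=np.array([(283,115),(491,180),(266,405),(40,318),(403,55),(467,68)])/3+[200,205]
T2=np.array([A,B,C,D])/1e3; U2=np.array([(95,160),(263,58),(627,203),(467,342)])/4+[290,200]
W=lambda p,T:(R.from_euler('z',p[2]).as_matrix()@T.T).T+[p[0],p[1],.1]
f=lambda p:np.r_[proj("side",W(p,T1))-U1,proj("scene",W(p,T2))-U2].ravel()
best=min((least_squares(f,[.65,0,y],loss='soft_l1') for y in(0,1.57,3.14,-1.57)),key=lambda s:s.cost)
p=best.x;print(p[:2],np.degrees(p[2]),f(p).reshape(-1,2).round(1))
H=W(p,np.array([[0,-.222,.03]]))[0];print("handle",H)
# jar,brush,others on the bench
def ray(n,uv,z):
    c=r.camera_params(n);u=cv2.undistortPoints(np.array([[uv]],float),c["mtx"],c["distortion"])[0,0]
    M=cv2.Rodrigues(c["rvec"])[0];o=-M.T@c["tvec"];d=M.T@[*u,1];return o+d*(z-o[2])/d[2]
for n,uv,z in[("side",(254,247),.065),("side",(360,229),.02),("side",(390,230),.02),("side",(437,232),.02)]:print(uv,ray(n,uv,z))
E
```

```text
[0.55093031 0.0609759 ] 0.6276773829027275 [[-0.9 -0.1]
 [-0.5 -0.2]
 [-0.2  2. ]
 [-2.2 -0.4]
 [ 0.3 -0.9]
 [ 0.8  0.8]
 [-0.8 -1.5]
 [-0.2 -2. ]
 [-0.1 -1.8]
 [ 0.7 -2.4]]
handle [ 0.55336228 -0.16101078  0.13      ]
(254, 247) [ 0.7326315  -0.13176799  0.065     ]
(360, 229) [ 0.62568319 -0.36428996  0.02      ]
(390, 230) [ 0.56762915 -0.39287581  0.02      ]
(437, 232) [ 0.47741758 -0.43519403  0.02      ]
```

Handle at about (0.553, -0.161, 0.130), tray yaw about 0.6°. The fingers already close along world x, so I'll grip the paddle's 44 mm width. First move is to a pre-grasp 100 mm back along the paddle, tilted 40°.

```bash
python3 -m pendant '[[25,13,0,0,0,0],[55,30,0,-0,-0.05,0],[85,48,5,0,-0.15,0],[115,65,10,0,-0.28,0],[145,82,18,0,-0.42,0],[175,100,26,0,-0.56,0],[200,112,33,0,-0.66,0],[218,119,37,0,-0.698,0],[225,121,39,0,-0.698,0],[225,121,39,0,-0.698,0],[225,121,39,0,-0.698,0]]' 87 12
python3 - <<'E'
from h import *
s=r.get_state();print(s["joints"],s["tcp_pos"],s["eef_rot"])
a,b=r.capture("side"),r.capture("wrist")
o=np.hstack([a[150:450,150:550],b[::1,::1][90:390,120:520]])
cv2.imwrite("pics/w1.png",o[:,:,::-1])
c=r.camera_params("wrist");Rt=R.from_euler('xyz',s["eef_rot"],degrees=True).as_matrix();M=c["mount"]
Rc=Rt@M[:3,:3];oc=s["tcp_pos"]+Rt@M[:3,3]
# predicted pixels of paddle top corners in wrist view
for x in(-.022,.022):
    P=np.array([.5533+x,-.1726,.1438]);q,_=cv2.projectPoints((Rc.T@(P-oc))[None],np.zeros(3),np.zeros(3),c["mtx"],c["distortion"]);print(q.ravel())
hsv=cv2.cvtColor(b,cv2.COLOR_RGB2HSV);m=cv2.inRange(hsv,(5,110,130),(16,230,255))
n,l,st,ce=cv2.connectedComponentsWithStats(m);print([(st[i],ce[i]) for i in range(1,n) if st[i][4]>300])
E
```

```text
time_s: 1.48
tcp_pos: [0.5543, -0.224, 0.2073]
eef_rot: [-179.9, 40.0, -89.9]
contact_force: [0.4, 0.3, -0.0]
gripper_width: 0.0871
gripper_force: 0.0
[-26.70477503  28.79939739  11.44494814 -35.05240119 -92.67436278
  31.49183539] [ 0.55433522 -0.22404335  0.2073263 ] [-179.9105789    39.95102364  -89.87266719]
[362.70184438 248.03105758]
[294.31454798 247.86373208]
[(array([    0,     0,   259,   293, 55355], dtype=int32), array([125.31823683, 128.59949417])), (array([242,   0,  61,   7, 423], dtype=int32), array([272.,   3.])), (array([364,   0,  67,   8, 526], dtype=int32), array([397.12547529,   3.49239544])), (array([  395,     0,   245,   293, 58492], dtype=int32), array([525.61948643, 134.6721261 ])), (array([293, 224,  61,  16, 451], dtype=int32), array([324.10199557, 227.95343681])), (array([291, 241,  66,  11, 660], dtype=int32), array([323.72121212, 246.01363636])), (array([ 197,  327,  181,   39, 3932], dtype=int32), array([280.15946083, 348.95193286])), (array([ 381,  327,   62,   30, 1429], dtype=int32), array([410.14555633, 343.12246326]))]
```

View pics/w1.png

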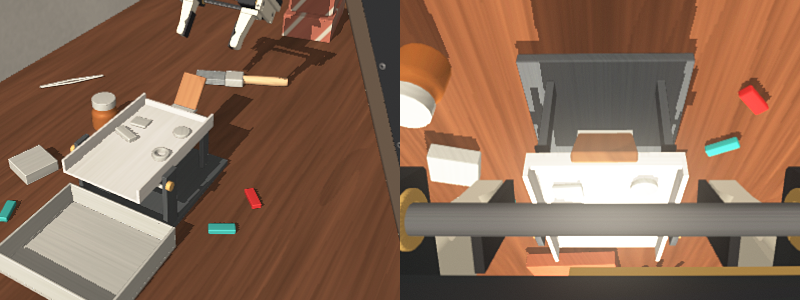

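The wrist view (right half) shows the paddle's end face centred between the fingers, about 2 mm toward +x of the tool. The tray, walls and jar are clear of the fingers. Advance 100 mm along the tool axis, then close lightly.

```bash
python3 -m pendant '[[0,-1,15,0,0,0],[0,-2,35,0,0,0],[0,-2,55,0,0,0],[0,-2,75,0,0,0],[0,-2,90,0,0,0],[0,-2,99,0,0,0],[0,-2,99,0,0,0]]' 87 15
python3 -m pendant '[[0,0,0,0,0,0],[0,0,0,0,0,0],[0,0,0,0,0,0],[0,0,0,0,0,0],[0,0,0,0,0,0],[0,0,0,0,0,0],[0,0,0,0,0,0],[0,0,0,0,0,0]]' 38 15
python3 - <<'E'
from h import *
s=r.get_state();print(s)
E
```

```text
time_s: 2.45
tcp_pos: [0.5559, -0.1611, 0.1303]
eef_rot: [179.9, 40.0, -90.0]
contact_force: [-1.0, 0.1, 0.7]
gripper_width: 0.0871
gripper_force: 0.0
time_s: 3.45
tcp_pos: [0.5556, -0.1614, 0.1307]
eef_rot: [179.9, 40.0, -90.0]
contact_force: [-3.1, -1.4, 2.0]
gripper_width: 0.0438
gripper_force: 15.0
{'time_s': 3.45, 'joints': array([-22.17233548,  30.1470158 ,   3.11384301, -36.87676336,
       -82.44541884,  33.66797409]), 'qd': array([ 0.03408496,  0.1113059 , -0.06114229, -0.00738466,  0.07813573,
        0.06567706]), 'joint_torque': array([ 9.40301009e-01, -6.56140566e+01,  2.59637207e+01,  2.38316618e+00,
        7.90936220e-02, -2.74967024e-02]), 'tcp_pos': array([ 0.55556821, -0.16144358,  0.13073368]), 'eef_rot': array([179.94848225,  39.99499568, -90.00783303]), 'contact_force': array([-3.1380637 , -1.40861394,  1.97461795]), 'moment': array([-2.08699581,  1.09373881,  1.00260954]), 'gripper_force': 15.009082406759262, 'gripper_width': 0.04384620756650174}
```

Gripped at 43.8 mm, which matches the paddle width. Next I work out the arc rows in the current tool axes.

```bash
cat >> h.py <<'E'
def arc(th0,ths):
    # rows from tilt th0, tool x = tray (0,-.766,-.643), tool z=(0,.643,-.766) turned by th0; yaw .011
    g=lambda t:np.array([-.222*np.cos(t)+.03*np.sin(t),.222*np.sin(t)+.03*np.cos(t)])*1e3
    a=np.radians(40)-th0
    tx=np.array([-np.cos(a),-np.sin(a)]);tz=np.array([np.sin(a),-np.cos(a)])
    for t in ths:
        d=g(t)-g(th0);print([round(x,1) for x in(d@tx,.011*d[0],d@tz)],round(t-th0,3))
E
python3 -c "
from h import *
arc(0,np.arange(.05,.61,.05))"
```

```text
[np.float64(-8.5), np.float64(0.0), np.float64(-7.3)] 0.05
[np.float64(-17.3), np.float64(0.0), np.float64(-14.2)] 0.1
[np.float64(-26.5), np.float64(0.1), np.float64(-20.7)] 0.15
[np.float64(-35.9), np.float64(0.1), np.float64(-26.7)] 0.2
[np.float64(-45.7), np.float64(0.2), np.float64(-32.2)] 0.25
[np.float64(-55.7), np.float64(0.2), np.float64(-37.2)] 0.3
[np.float64(-66.0), np.float64(0.3), np.float64(-41.7)] 0.35
[np.float64(-76.4), np.float64(0.3), np.float64(-45.6)] 0.4
[np.float64(-87.1), np.float64(0.4), np.float64(-49.1)] 0.45
[np.float64(-97.9), np.float64(0.5), np.float64(-52.0)] 0.5
[np.float64(-108.8), np.float64(0.5), np.float64(-54.4)] 0.55
[np.float64(-119.9), np.float64(0.6), np.float64(-56.2)] 0.6
```

```bash
python3 -m pendant '[[-4,0,-4,0,0.025,0],[-8.5,0,-7.3,0,0.05,0],[-17.3,0,-14.2,0,0.1,0],[-26.5,0,-20.7,0,0.15,0],[-35.9,0,-26.7,0,0.2,0],[-40.8,0,-29.5,0,0.225,0],[-45.7,0.2,-32.2,0,0.25,0],[-50.7,0.2,-34.7,0,0.275,0],[-55.7,0.2,-37.2,0,0.3,0],[-55.7,0.2,-37.2,0,0.3,0]]' 38 20
python3 - <<'E'
from h import *
a=r.capture("side");cv2.imwrite("pics/l1.png",a[100:460,100:580,::-1])
arc(.3,np.arange(.325,.9,.05))
E
```

```text
time_s: 4.7
tcp_pos: [0.5556, -0.1422, 0.1956]
eef_rot: [-180.0, 22.7, -89.9]
contact_force: [-4.9, -1.0, -2.6]
gripper_width: 0.0436
gripper_force: 20.0
[np.float64(-4.2), np.float64(0.0), np.float64(-3.7)] 0.025
[np.float64(-12.8), np.float64(0.1), np.float64(-10.8)] 0.075
[np.float64(-21.8), np.float64(0.1), np.float64(-17.5)] 0.125
[np.float64(-31.1), np.float64(0.2), np.float64(-23.7)] 0.175
[np.float64(-40.8), np.float64(0.3), np.float64(-29.5)] 0.225
[np.float64(-50.7), np.float64(0.4), np.float64(-34.7)] 0.275
[np.float64(-60.8), np.float64(0.4), np.float64(-39.5)] 0.325
[np.float64(-71.2), np.float64(0.5), np.float64(-43.7)] 0.375
[np.float64(-81.7), np.float64(0.6), np.float64(-47.4)] 0.425
[np.float64(-92.5), np.float64(0.7), np.float64(-50.6)] 0.475
[np.float64(-103.3), np.float64(0.8), np.float64(-53.3)] 0.525
[np.float64(-114.3), np.float64(0.9), np.float64(-55.4)] 0.575
```

View pics/l1.png

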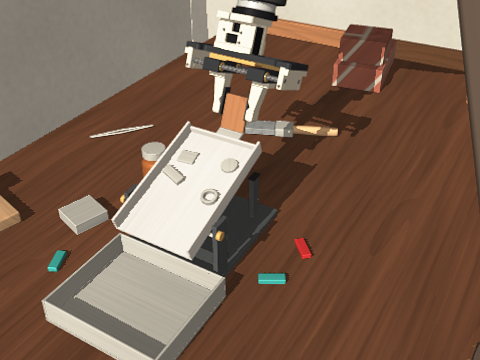

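The tray is at 0.30 rad and the castings have not moved. The paddle is still held, at about (234,113) in the crop. I'll lift on slowly, easing 1 mm sideways to relieve the side force.

```bash
python3 -m pendant '[[-4.2,0.3,-3.7,0,0.025,0],[-8.5,0.5,-7.3,0,0.05,0],[-12.8,1,-10.8,0,0.075,0],[-17.3,1,-14.2,0,0.1,0],[-21.8,1,-17.5,0,0.125,0],[-26.4,1,-20.7,0,0.15,0],[-31.1,1,-23.7,0,0.175,0],[-35.9,1,-26.7,0,0.2,0],[-40.8,1,-29.5,0,0.225,0],[-45.7,1,-32.2,0,0.25,0],[-50.7,1,-34.7,0,0.275,0],[-55.7,1,-37.2,0,0.3,0],[-55.7,1,-37.2,0,0.3,0],[-55.7,1,-37.2,0,0.3,0]]'
python3 - <<'E'
from h import *
a=r.capture("side");cv2.imwrite("pics/l2.png",a[100:460,100:580,::-1])
E
```

```text
time_s: 6.5
tcp_pos: [0.555, -0.1051, 0.251]
eef_rot: [-180.0, 5.6, -90.0]
contact_force: [3.9, 4.1, -6.9]
gripper_width: 0.0435
gripper_force: 20.0
```

View pics/l2.png

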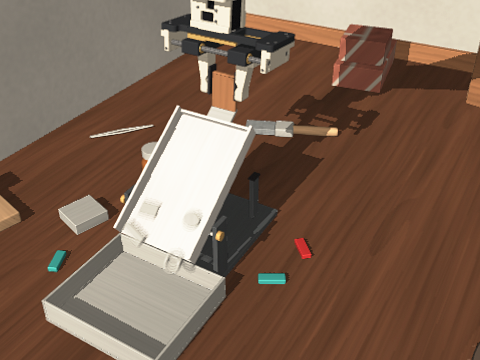

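At 0.60 rad the castings are sliding toward the spout, at about (150,210), (193,217) and (172,260). I'll hold briefly, then raise a little more.

```bash
python3 -m pendant '[[0,-0.3,0,0,0,0],[0,-0.5,0,0,0,0],[0,-0.5,0,0,0,0],[-4.2,-0.5,-3.7,0,0.025,0],[-8.5,-0.5,-7.3,0,0.05,0],[-12.8,-0.5,-10.8,0,0.075,0],[-17.3,-0.5,-14.2,0,0.1,0],[-21.8,-0.5,-17.5,0,0.125,0],[-26.4,-0.5,-20.7,0,0.15,0],[-26.4,-0.5,-20.7,0,0.15,0],[-26.4,-0.5,-20.7,0,0.15,0],[-26.4,-0.5,-20.7,0,0.15,0]]'
python3 - <<'E'
from h import *
a=r.capture("side")[200:460,120:420];b=r.capture("scene")[200:400,300:540]
o=np.hstack([cv2.resize(a,(400,347)),cv2.resize(b,(400,347))]);cv2.imwrite("pics/l3.png",o[:,:,::-1])
E
```

```text
time_s: 8.05
tcp_pos: [0.5546, -0.0812, 0.2736]
eef_rot: [179.9, -3.0, -90.0]
contact_force: [-1.6, 5.6, -9.0]
gripper_width: 0.044
gripper_force: 20.0
```

View pics/l3.png

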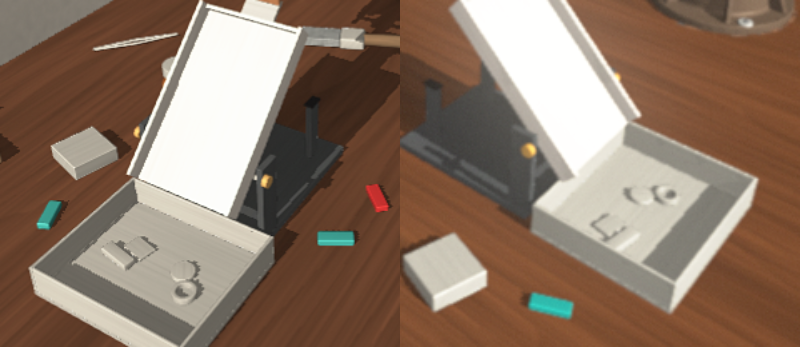

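All four castings lie in the pan: ingot, plate, disc and ring at about (118,255), (140,245), (183,270) and (185,292) in the left half. The tray is empty, so I can lower it.

Run:
```python
from h import *
arc(.75,np.arange(.7,.14,-.05))
arc(.15,[.125,.1,.075,.05,.03,.015,0,-.01])
```

```text
[np.float64(8.1), np.float64(-0.1), np.float64(7.7)] -0.05
[np.float64(15.8), np.float64(-0.2), np.float64(15.9)] -0.1
[np.float64(23.1), np.float64(-0.3), np.float64(24.4)] -0.15
[np.float64(29.9), np.float64(-0.3), np.float64(33.3)] -0.2
[np.float64(36.3), np.float64(-0.4), np.float64(42.5)] -0.25
[np.float64(42.2), np.float64(-0.5), np.float64(52.0)] -0.3
[np.float64(47.7), np.float64(-0.6), np.float64(61.7)] -0.35
[np.float64(52.6), np.float64(-0.6), np.float64(71.8)] -0.4
[np.float64(57.1), np.float64(-0.7), np.float64(82.1)] -0.45
[np.float64(61.0), np.float64(-0.7), np.float64(92.6)] -0.5
[np.float64(64.4), np.float64(-0.8), np.float64(103.2)] -0.55
[np.float64(67.2), np.float64(-0.8), np.float64(114.1)] -0.6
[np.float64(4.1), np.float64(-0.0), np.float64(3.8)] -0.025
[np.float64(8.1), np.float64(-0.0), np.float64(7.7)] -0.05
[np.float64(12.0), np.float64(-0.0), np.float64(11.8)] -0.075
[np.float64(15.8), np.float64(-0.1), np.float64(15.9)] -0.1
[np.float64(18.7), np.float64(-0.1), np.float64(19.2)] -0.12
[np.float64(20.9), np.float64(-0.1), np.float64(21.8)] -0.135
[np.float64(23.1), np.float64(-0.1), np.float64(24.4)] -0.15
[np.float64(24.5), np.float64(-0.1), np.float64(26.1)] -0.16
```

```bash
python3 -m pendant '[[4,0,3.7,0,-0.025,0],[8.1,0,7.7,0,-0.05,0],[15.8,0,15.9,0,-0.1,0],[23.1,0,24.4,0,-0.15,0],[29.9,0,33.3,0,-0.2,0],[36.3,0,42.5,0,-0.25,0],[42.2,0,52,0,-0.3,0],[47.7,0,61.7,0,-0.35,0],[52.6,0,71.8,0,-0.4,0],[57.1,0,82.1,0,-0.45,0],[61,0,92.6,0,-0.5,0],[64.4,0,103.2,0,-0.55,0],[66,0,108.6,0,-0.575,0],[67.2,0,114.1,0,-0.6,0],[67.2,0,114.1,0,-0.6,0]]'
```

```text
time_s: 10.02
tcp_pos: [0.5549, -0.1553, 0.1633]
eef_rot: [179.9, 31.4, -90.1]
contact_force: [-0.1, 1.4, -1.9]
gripper_width: 0.044
gripper_force: 20.0
```

Forces are calm. Lower the rest of the way slowly, stopping just short of level to check.

```bash
python3 -m pendant '[[4.1,0,3.8,0,-0.025,0],[8.1,0,7.7,0,-0.05,0],[12,0,11.8,0,-0.075,0],[15.8,0,15.9,0,-0.1,0],[17.2,0,17.5,0,-0.11,0],[18.7,0,19.2,0,-0.12,0],[19.8,0,20.5,0,-0.128,0],[20.9,0,21.8,0,-0.135,0],[22,0,23.1,0,-0.143,0],[22,0,23.1,0,-0.143,0],[22,0,23.1,0,-0.143,0]]' 38 10
```

```text
time_s: 11.4
tcp_pos: [0.5551, -0.1621, 0.1321]
eef_rot: [180.0, 39.6, -90.0]
contact_force: [-2.1, -6.3, -0.9]
gripper_width: 0.044
gripper_force: 10.0
```

```bash
python3 -m pendant '[[0.6,0,0.2,0,0,0],[1.2,0,0.4,0,-0.004,0],[1.8,0,0.6,0,-0.007,0],[1.8,0,0.6,0,-0.007,0],[1.8,0,0.6,0,-0.007,0]]' 38 6
```

```text
time_s: 12.02
tcp_pos: [0.5551, -0.1622, 0.131]
eef_rot: [180.0, 40.0, -90.0]
contact_force: [-4.0, -4.1, 1.3]
gripper_width: 0.0439
gripper_force: 6.0
```

The tray is on its stop with light contact. Open the fingers and back off along the paddle.

```bash
python3 -m pendant '[[0,0,0,0,0,0],[0,0,0,0,0,0],[0,0,0,0,0,0],[0,0,0,0,0,0],[0,0,0,0,0,0]]' 80
python3 -m pendant '[[0,0,-8,0,0,0],[0,0,-25,0,0,0],[0,0,-50,0,0,0],[0,0,-75,0,0,0],[0,0,-100,0,0,0],[0,0,-120,0,0,0],[0,0,-120,0,0,0],[0,0,-120,0,0,0],[0,0,-120,0,0,0]]'
python3 - <<'E'
from h import *
a=r.capture("side")[150:450,100:500];b=r.capture("scene")[150:450,200:600]
cv2.imwrite("pics/f.png",np.hstack([a,b])[:,:,::-1])
E
```

```text
time_s: 12.65
tcp_pos: [0.5553, -0.1621, 0.1308]
eef_rot: [-180.0, 40.0, -90.0]
contact_force: [-0.8, -0.2, 1.0]
gripper_width: 0.0795
gripper_force: 0.0
time_s: 13.78
tcp_pos: [0.555, -0.2388, 0.2222]
eef_rot: [179.9, 40.0, -90.0]
contact_force: [0.9, 0.4, 0.4]
gripper_width: 0.08
gripper_force: 0.0
```

View pics/f.png

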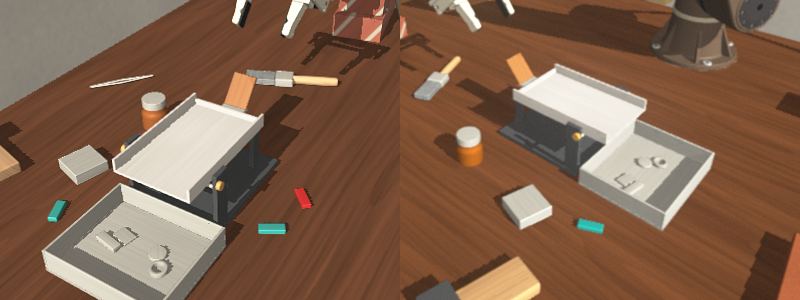

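The tray is level with the fingers clear of it. All four castings are in the pan at about (108,240), (125,235), (158,252) and (159,269). The jar, block and brush have not moved.

```bash
python3 -c "
from plant import r
print(r.close_job())"
```

```text
the job is handed in; nothing more can be done
None
```

I tipped all four castings into the catch pan, lowered the tray gently until it was fully down, let go and handed in the job at about 14 s; no verdict came back, but the final pictures showed everything in place.

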